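Rake a dropped clamp ring out from under the low shelf

TASK

A clamp ring has been dropped and lies under the low plank shelf. Take the hand rake by its block, reach over the ring, bring the lip down behind it and draw it out forwards, keeping the lip lightly pressed on the board (no more than about 10 N) the whole way, down the step onto the lower front ledge, until the ring lies flat, wholly clear of the shelf's front edge; then stand the rake back on the bench on its lip and heel, clear of the board, and let go. Do not touch the ring or the shelf with the gripper, do not lean on the shelf with the rake, and leave all the other things where they are.

Things in the scene. Friction and masses are not known exactly. Their poses are not given: they have to be found in the camera images.
- board: fixed rigid ply board under the shelf, top 34 mm above this origin and 22 to 34 mm above the bench, x 0 to 200 mm, y -160 to 160 mm. Joined to its front (x -100 to 0) is a rigid level ledge, 3 to 15 mm lower than the board's top: how much must be felt. Origin: middle of the line below the shelf's front edge; x points in under the shelf, y left looking in, z up
- shelf: fixed low plank shelf, same origin and axes as the board. Front edge at x = 0, 200 mm deep, 320 mm wide, plank 18 mm thick, underside 60 mm above the board. Two 30 mm side blocks leave an opening 260 mm wide (y -130 to 130 mm); front open
- ring_center (a point): dropped aluminium clamp ring, 40 mm outside, 31 mm hole, 14 mm high, about 60 g, flat on the board under the shelf, centre 45 to 85 mm behind the front edge and within 60 mm of the middle. Point: its centre, half-way up; z is its axis
- ring: the same ring; origin at the centre of its underside
- rake_grip (a point): centre of the rake's wooden block grip, 47 mm above the rake's feet; x along the strip to the lip, z up. Block: 40 mm along the strip, 26 mm across, from 24 to 70 mm above the feet. Best gripped by its front and back faces, fingers in line with the strip, finger ends just above the strip, so that it cannot swivel
- rake_lip (a point): middle of the lower edge of the rake's lip, 210 mm ahead of the grip and 47 mm lower; same axes. The lip is a plate 60 mm wide, 4 mm thick, 22 mm high, square to the strip
- rake: hand rake, rigid, about 0.25 kg: flat steel strip 284 x 20 x 4 mm (top 24 mm above the feet), turned down at the front into the lip and 70 mm behind the block's centre into a narrow heel; it stands on lip and heel. Origin below the block's centre at the level of the feet; x to the lip, z up
- tub: white plastic filler tub, 80 mm across, 100 mm high, standing on the shelf plank; a bystander, origin at its underside
- tin: red tin, 72 mm across, 80 mm high, standing on the shelf plank; a bystander, origin at its underside
- spray: blue bottle, 56 mm across, 150 mm high, standing on the shelf plank; a bystander, origin at its underside
- offcut: small wood offcut, 24 x 50 x 22 mm, lying deep under the shelf, behind the ring; a bystander, origin at its underside
- foot: white artificial foot with a metal tube standing up from it (about 210 mm high), on the bench to the right; a bystander, origin at its underside
- screwdriver: screwdriver lying on the bench; a bystander, origin at its underside
- wrench: wrench lying on the bench; a bystander, origin at its underside

How it is judged:
By the outcome, as a careful person would: the job done as asked, in the order asked, and still so for the second after the job is handed in, with the robot touching nothing.
It also fails if it takes over 64 s, if anything falls off the work surface, if the arm or the gripper's body presses on something with over 40 N, if the wrist force passes 120 N, or if a joint passes its speed limit or range.

ROBOT

A 6-joint arm with a two-finger parallel gripper is mounted at the origin on the work surface. World frame = base frame: x ahead of the robot, y to its left, z up, the work surface at z = 0. Lengths are in mm, angles in rad, forces in N, time in s.
With the tool pointing down it reaches from about 400 to 925 mm from the base axis. Payload 12.5 kg.
Tool frame: the origin (TCP) lies between the finger pads; the fingertips stand 25 mm ahead of it and the grasp point (between the pads) lies 6 mm ahead of it; z points along the fingers, y is the line along which they close (so a half turn about z gives the same grasp; the last joint's range is limited). The gripper opens to 95 mm and grips with 3 to 60 N. Pads are 20 mm wide; open, the fingers measure 119 mm over their backs; the gripper's body (75 mm by 180 mm) begins 59 mm behind the grasp point.
Start: joints at [-1.35, 0.491, 1.559, -0, 1.092, -0.106], TCP at [200.656, -591.93, 239.661] pointing down, gripper open.
Joint ranges: [-3.1, 3.1], [-0.84, 2.19], [0.05, 2.79], [-1.13, 4.28], [0.06, 2.93], [-2.69, 2.69]. Speed limits (rad/s): [2.22, 2.22, 2.79, 3.14, 3.14, 3.14].

INTERFACE

Orientations are given as [roll, pitch, yaw] about the fixed x, y, z axes, in that order (R = Rz(yaw) Ry(pitch) Rx(roll)).
In Python, from cell import state, read_camera, job_done, cut_out gives the robot as it stands. The module is installed in compiled form; this text tells all that it offers.
- The arm moves only by the tool jog_arm, never from a script. Its argument "motion" is a list of rows, each a list of 2 entries, a list of its own where there are three numbers: the shift along the tool's x, y, z in mm, then the turn about the tool's z in rad. A call has 1 to 5 rows; each row is the pose to reach, as a shift and turn from the pose commanded when the call began, along the tool's axes at that moment; what a row does not reach only later rows make up. A row lasts 1/10 s, in which the tool goes at most 50 mm and 8.59 degrees, less where a joint would pass 70% of its speed; a pose out of reach is approached as far as the arm can. A call with a gripper value outside its range is refused whole. "grip" is the closure, from 0 (fully open) to 1 (shut), set as the call begins (left out, the last holds). The fingers move at their own pace and stop on an object; the grip force is fixed at half the most. Time passes only in rows, so rows that repeat a pose let the fingers close. It gives the time, the measured TCP pose, the force, the opening and the grip force at its end, in the units of the state.
- state(): the state, without advancing time (a new reading comes with each control period).
- read_camera(name): name is "scene" or "side" or "wrist"; returns a dict with "img" (480x640x3 uint8, blue, green, red), "vertical_fov" (degrees; the focal length in pixels is half the picture's height over the tangent of half this angle, whatever the lens; pixels are square), "cx", "cy" (the principal point, pixels), "extrinsics" (4x4, takes a point from camera to world coordinates). Camera axes: x right, y up, looking along -z (the intrinsics and any distortion apply to the point x, -y, -z); pixel columns grow to the right and rows downward; lengths in mm; the calibration is good to about 2 mm. A picture is of the moment at which its call begins. There is no depth.
- job_done(): hands the job in; it is judged then, once.
Trained networks look in a picture, given as the dict that the camera call returned (one of the last four; its "shot" number tells which), for a name from the list of things; names that differ only in an ending like _2 or _b are one class to them, and where a whole thing is asked for, a point or a joint stands for the part that bears it (a point fixed in the world has none). Each returns a list of dicts, best first, with "p" (0 to 1); they miss things now and then, are a little off and sometimes report something else, mostly with a low value. They report only what shows in the picture. A call takes as long as a camera call.
- cut_out(name, picture): "region" (480x640 bool, what is visible of it) and "box" ([left, top, right, bottom] in pixels, round what is visible of it).
The state is a dict: "t": time; "joints": joint angles; "qvel": joint speeds; "tau": joint torques, N m; "eef_pos": TCP position; "tcp_rot": TCP orientation; "ft_force": force on the tool from outside, world axes, zero at the start; "moment": the same for the moment, N m; "opening": opening from 0.0 (shut) to 1.0 (fully open); "grip_force": force on a finger pad.
Only numpy, scipy, OpenCV 4.12 (cv2) and the standard library are available. Lean on these libraries where they do the work, as an engineer would, in place of code of your own. Each camera call takes 0.05 s, during which the arm holds its last target. There are 200 camera calls.

## Working session

There is one attempt and no reset: what is moved stays moved. The work goes in short steps, Python scripts to look and compute and a tool call to move; the robot and the scene stay as the last step left them, time stands still between calls to the robot, and variables do not carry over. Pictures are saved under pics/ and viewed, at most 10 in all, crops included, and the job is handed in when it is done.

Besides the shell and the picture viewer there is one more tool, called after "Emit:" as name(argument=value, ...) on one line, values as JSON. jog_arm: Moves the arm, as the interface text tells. Its arguments: {"type":"object","properties":{"motion":{"type":"array"},"grip":{"type":"number"}},"required":["motion"]}

```bash
mkdir -p pics; python3 - <<'E'
from cell import *
import cv2,numpy as np
s=state();print(s)
for n in["scene","side"]:
    p=read_camera(n);cv2.imwrite(f"pics/{n}0.png",p["img"])
    print(n,p["vertical_fov"],p["cx"],p["cy"],p["extrinsics"].tolist() if hasattr(p["extrinsics"],'tolist') else p["extrinsics"],[k for k in p])
    for o in["ring","rake","rake_grip","board","shelf","offcut"]:
        r=cut_out(o,p);print(o,[(round(q["p"],2),q["box"]) for q in r[:2]])
E
```

```text
{'t': 0.0, 'joints': array([-1.34961493e+00,  4.91580889e-01,  1.55946591e+00,  5.52737336e-06,
        1.09169978e+00, -1.05629225e-01]), 'qvel': array([ 0.0015325 ,  0.00010824,  0.000883  ,  0.00083608, -0.00135022,
       -0.00213784]), 'tau': array([-8.49494591e-04, -6.12652588e+01, -2.58179158e+01,  6.91869110e-02,
        4.82787704e-02, -1.24892977e-04]), 'eef_pos': array([ 200.59624481, -591.6987958 ,  239.04281493]), 'tcp_rot': array([-3.14044567e+00, -1.26536709e-04,  3.26808001e-01]), 'ft_force': array([ 0.70088541,  0.05147587, -0.25732406]), 'moment': array([ 0.0145456 , -0.01593345, -0.02389253]), 'grip_force': 0.0, 'opening': 1.0027001257066386}
scene 43.186616213786486 314.3753224568598 240.853725750296 [[-0.06409310585873344, -0.8150796660756533, 0.5757926812068587, 1392.4576300860301], [0.99792979851602, -0.0554176730998783, 0.03263431846953714, 36.426173449918295], [0.005309521179667316, 0.5766923091720549, 0.8169441777298163, 1299.8755413963636], [0.0, 0.0, 0.0, 1.0]] ['img', 'vertical_fov', 'cx', 'cy', 'extrinsics', 'shot']
ring [(0.4, [214.4, 209.1, 241.4, 307.
[... 274 characters left out ...]
 238.6808014732115 [[-0.9865764912598027, -0.11424269663699134, 0.11668518825714085, 672.544065997382], [0.16183452194015094, -0.5884972636262091, 0.7921367042454648, 1037.7123081996726], [-0.021826919203104346, 0.8003871419316857, 0.5990859776597417, 874.4561401913602], [0.0, 0.0, 0.0, 1.0]] ['img', 'vertical_fov', 'cx', 'cy', 'extrinsics', 'shot']
ring [(0.59, [257.3, 190.4, 341.0, 230.1])]
rake [(0.91, [258.0, 190.8, 343.7, 232.3]), (0.48, [331.1, 181.0, 355.0, 195.1])]
rake_grip [(0.87, [259.1, 193.3, 343.4, 229.4])]
board [(0.79, [253.3, 311.8, 385.6, 358.8]), (0.43, [325.5, 385.4, 395.8, 413.2])]
shelf [(0.63, [241.9, 255.1, 387.8, 349.1])]
offcut [(0.68, [303.5, 319.8, 323.5, 333.4])]
```

View pics/scene0.png

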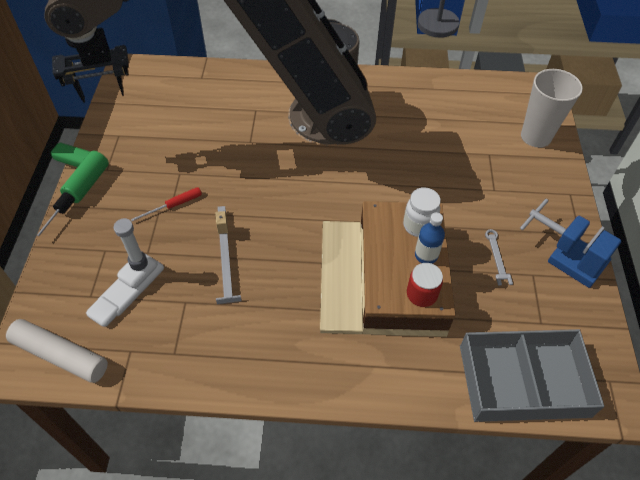

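View pics/side0.png

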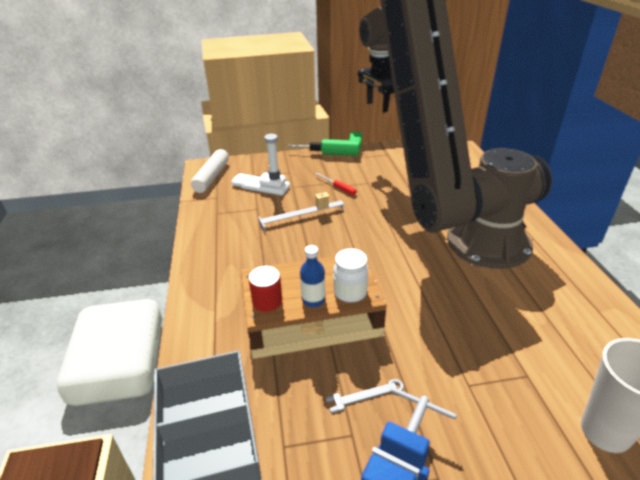

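The rake's block is at (222,220) and its lip at (229,300) in the scene view, so it points along world +x. The shelf opens toward image left (world -y), with its front edge near u≈362. The ring isn't visible in either picture.

```bash
cat > h.py <<'E'
import numpy as np,cv2
def ray(p,uv):
    f=240/np.tan(np.radians(p["vertical_fov"]/2));E=np.array(p["extrinsics"])
    d=E[:3,:3]@np.array([(uv[0]-p["cx"])/f,-(uv[1]-p["cy"])/f,-1]);return E[:3,3],d
def onz(p,uv,z):
    o,d=ray(p,uv);return o+d*(z-o[2])/d[2]
def proj(p,X):
    f=240/np.tan(np.radians(p["vertical_fov"]/2));E=np.array(p["extrinsics"])
    c=(np.atleast_2d(X)-E[:3,3])@E[:3,:3];return np.c_[p["cx"]-f*c[:,0]/c[:,2],p["cy"]+f*c[:,1]/c[:,2]]
E
python3 - <<'E'
from cell import *
from h import *
p=read_camera("scene");q=read_camera("side");w=read_camera("wrist")
a=cv2.resize(p["img"][195:345,205:465],None,fx=3,fy=3,interpolation=cv2.INTER_CUBIC)
cv2.imwrite("pics/sc1.png",a)
b=cv2.resize(q["img"][245:365,235:395],None,fx=2.5,fy=2.5,interpolation=cv2.INTER_CUBIC)
c=cv2.resize(w["img"],(400,300))
cv2.imwrite("pics/sw1.png",np.hstack([b,c]))
print(w["vertical_fov"],np.round(w["extrinsics"],3).tolist())
for z in(0,):
  for n,uv in dict(block=(222,213),lip=(229,300),sf=(362,203),sf2=(362,328),lf=(322,222),lf2=(320,331)).items(): print(n,onz(p,uv,{'block':70,'lip':24,'sf':112,'sf2':112,'lf':25,'lf2':25}[n]).round(0))
E
```

```text
63.89105605383522 [[0.321, 0.912, 0.257, 272.968], [-0.947, 0.308, 0.087, -567.53], [0.0, -0.272, 0.962, 385.391], [0.0, 0.0, 0.0, 1.0]]
block [ 454. -255.   70.]
lip [ 681. -208.   24.]
sf [431. 101. 112.]
sf2 [780. 107. 112.]
lf [432.   2.  25.]
lf2 [750.  15.  25.]
```

View pics/sc1.png

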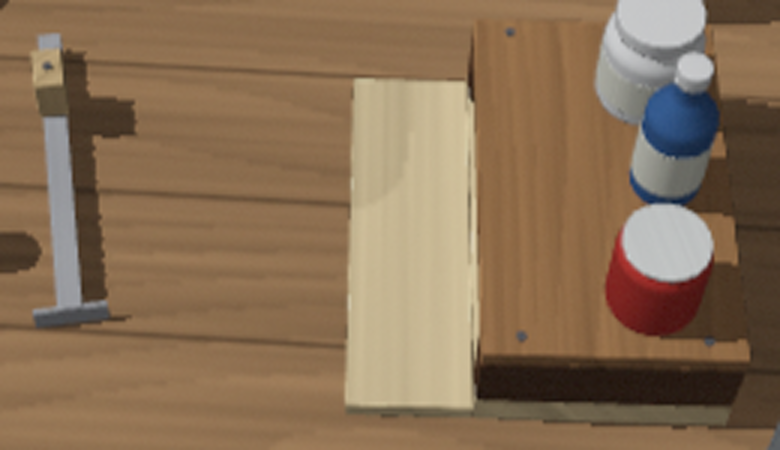

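View pics/sw1.png

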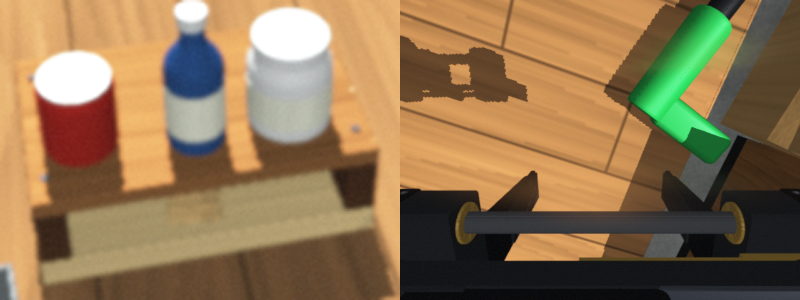

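The crop gives the scene corners. The plank's front top corners are at crop (474,20) and (480,362), and the ledge corners at (354,79) and (346,408). The block top is near (48,67), and the lip runs from (34,315) to (108,307). I'll fit the shelf and rake poses from these.

```bash
python3 - <<'E'
from cell import *
from h import *
from scipy.optimize import least_squares as LS
p=read_camera("scene");q=read_camera("side")
C=lambda c:(205+(c[0]+.5)/3-.5,195+(c[1]+.5)/3-.5); S=lambda c:(235+(c[0]+.5)/2.5-.5,245+(c[1]+.5)/2.5-.5)
def T(x,y,yaw,z,P):
    P=np.array(P,float);c,s=np.cos(yaw),np.sin(yaw);return np.c_[x+c*P[:,0]-s*P[:,1],y+s*P[:,0]+c*P[:,1],z+P[:,2]]
sc=[((0,160,112),(474,20)),((0,-160,112),(480,362)),((200,-160,112),(748,360))]
sl=[((-100,160,25),(354,79)),((-100,-160,25),(346,407)),((0,160,25),(466,82)),((0,-160,25),(473,407))]
sd=[((200,160,34),(374,212)),((200,-160,34),(42,265)),((200,-160,94),(35,212)),((200,160,94),(378,155))]
def f(v):
    x,y,yaw,z0,d=v
    a=proj(p,T(x,y,yaw,z0,[i[0] for i in sc]))-[C(i[1]) for i in sc]
    b=proj(p,T(x,y,yaw,z0,[(i[0][0],i[0][1],34-d) for i in sl]))-[C(i[1]) for i in sl]
    c=proj(q,T(x,y,yaw,z0,[i[0] for i in sd]))-[S(i[1]) for i in sd]
    return np.r_[a.ravel(),b.ravel(),c.ravel()]
r=LS(f,[600,100,1.57,-5,8],loss='soft_l1');print(r.x.round(3),f(r.x).reshape(-1,2).round(1).tolist())
# rake: strip/block/lip
rk=[((210-2,30,22),(108,303)),((210-2,-30,22),(34,312)),((-20,13,70),(60,48)),((-20,-13,70),(33,52)),((20,13,70),(64,80)),((20,-13,70),(37,85)),((-74,0,24),(49,36))]
g=lambda v:(proj(p,T(*v,0,[i[0] for i in rk]))-[C(i[1]) for i in rk]).ravel()
r=LS(g,[454,-255,.1],loss='soft_l1');print(r.x.round(3),g(r.x).reshape(-1,2).round(1).tolist())
E
```

```text
[578.597 107.146   1.609  -5.522  11.621] [[-0.6, -0.8], [0.2, -2.8], [0.9, 0.2], [-0.7, 0.0], [-0.6, -0.6], [-0.3, -0.1], [-0.3, 0.5], [0.3, -1.4], [-0.9, 0.4], [-1.1, 3.8], [0.3, 3.6]]
[ 4.68222e+02 -2.55662e+02  2.14000e-01] [[0.1, -0.4], [-0.1, -0.2], [0.7, -0.1], [-0.5, -0.3], [0.4, 1.5], [-0.9, 1.0], [0.1, -0.7]]
```

Emit:
jog_arm(motion=[[[35,-26,5],-0.149],[[70,-53,10],-0.298],[[105,-80,15],-0.447],[[140,-106,20],-0.596],[[175,-132,25],-0.745]])

```text
t: 1.45
eef_pos: [324.7, -409.3, 214.6]
tcp_rot: [3.141, 0.0, 1.078]
ft_force: [0.3, -0.5, 0.2]
opening: 1.001
grip_force: 0.0
```

```bash
cat > g.py <<'E'
# usage: python3 g.py x y z yaw : shift in tool axes and turn to reach the goal
import sys,numpy as np
from cell import state
from scipy.spatial.transform import Rotation as R
s=state();g=[float(a) for a in sys.argv[1:]]
Rm=R.from_euler('xyz',s["tcp_rot"]);d=Rm.inv().apply(np.array(g[:3])-s["eef_pos"])
dy=(g[3]-s["tcp_rot"][2]+np.pi)%(2*np.pi)-np.pi
print("t",round(s["t"],2),"pos",s["eef_pos"].round(1),"rot",s["tcp_rot"].round(3),"q6",s["joints"][5].round(2),"F",s["ft_force"].round(1),"op",round(s["opening"],3),"gf",round(s["grip_force"],1));print("shift",d.round(1),"turn",round(-dy,3))
E
python3 g.py 540 -95 170 3.1416
```

```text
t 1.45 pos [ 324.7 -409.3  214.6] rot [3.141 0.    1.078] q6 -0.53 F [ 0.3 -0.5  0.2] op 1.001 gf 0.0
shift [378.8  40.8  44.5] turn -2.064
```

Emit:
jog_arm(motion=[[[30,3,4],-0.149],[[60,6,8],-0.298],[[90,9,12],-0.447],[[120,12,15],-0.596],[[150,16,18],-0.745]])

```text
t: 1.95
eef_pos: [410.4, -285.6, 196.7]
tcp_rot: [3.141, 0.0, 1.823]
ft_force: [-0.3, -0.0, -0.0]
opening: 0.999
grip_force: 0.0
```

Emit:
jog_arm(motion=[[[30,35,5],-0.149],[[60,70,10],-0.298],[[90,104,15],-0.447],[[120,139,20],-0.596],[[151,173,26],-0.745]])

```text
t: 2.45
eef_pos: [542.0, -96.5, 170.7]
tcp_rot: [3.141, 0.001, 2.568]
ft_force: [0.4, -0.7, 0.1]
opening: 1.002
grip_force: 0.0
```

Emit:
jog_arm(motion=[[[0,0,0],-0.149],[[0,0,0],-0.298],[[0,0,0],-0.447],[[0,0,0],-0.574],[[0,0,0],-0.574]])

```text
t: 2.95
eef_pos: [540.9, -98.1, 170.7]
tcp_rot: [-3.141, 0.0, 3.138]
ft_force: [-0.2, 0.2, -0.2]
opening: 1.002
grip_force: 0.0
```

```bash
python3 g.py 540 -95 170 3.1416; python3 - <<'E'
from cell import *
from h import *
w=read_camera("wrist");cv2.imwrite("pics/w2.png",w["img"]);print(np.round(w["extrinsics"],3).tolist(),w["cx"],w["cy"])
for o in["ring","rake","shelf","board"]:
    print(o,[(round(r["p"],2),r["box"]) for r in cut_out(o,w)[:2]])
E
```

```text
t 2.95 pos [540.9 -98.1 170.7] rot [-3.141  0.     3.138] q6 -1.87 F [-0.2  0.2 -0.2] op 1.002 gf 0.0
shift [1.  3.1 0.7] turn -0.004
[[0.004, -0.962, -0.272, 464.088], [1.0, 0.004, 0.002, -97.957], [-0.0, -0.272, 0.962, 316.375], [0.0, 0.0, 0.0, 1.0]] 319.7761085247756 238.40180198265736
ring []
rake [(0.81, [31.8, 26.4, 208.3, 378.9])]
shelf [(0.76, [603.4, 52.5, 640.0, 106.6])]
board [(0.56, [432.1, 58.9, 638.6, 413.8]), (0.26, [30.4, 26.7, 203.8, 382.0])]
```

View pics/w2.png

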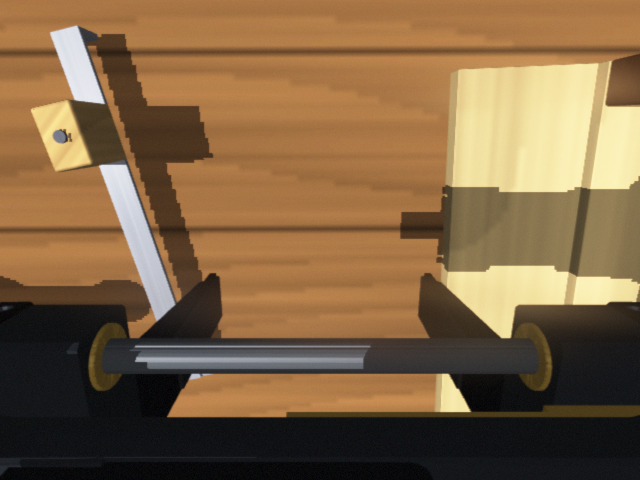

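The rake shows clearly (block at (75,135)), as do the ledge (u 455–600) and the step (u≈605 to 575). The camera can see about 40 mm in under the shelf and there is no ring in that strip. I'll turn the image corner toward the opening to see deeper.

Emit:
jog_arm(motion=[[[-42,3,0],-0.12],[[-84,6,0],-0.24],[[-126,9,0],-0.36],[[-167,12,0],-0.47],[[-167,12,0],-0.47]])

```text
t: 3.7
eef_pos: [711.3, -86.6, 169.6]
tcp_rot: [-3.141, 0.001, -2.675]
ft_force: [-0.7, 0.1, -0.6]
opening: 0.999
grip_force: 0.0
```

```bash
cat > look.py <<'E'
import sys
from cell import *
from h import *
w=read_camera("wrist");n=sys.argv[1];cv2.imwrite(f"pics/{n}.png",w["img"]);import pickle;pickle.dump(w,open(n+".pkl","wb"))
for o in["ring","ring_center","offcut"]:
    print(o,[(round(r["p"],2),r["box"]) for r in cut_out(o,w)[:2]])
E
python3 look.py a1; python3 g.py 668 -86 170 3.61
```

```text
ring [(0.58, [626.4, 264.1, 640.0, 304.4])]
ring_center [(0.83, [629.0, 270.4, 637.9, 302.5])]
offcut []
t 3.9 pos [707.1 -87.1 170.4] rot [ 3.141e+00 -1.000e-03 -2.679e+00] q6 -2.25 F [-0.7 -0.8  0.6] op 1.001 gf 0.0
shift [34.5 18.4  0.5] turn -0.006
```

Emit:
jog_arm(motion=[[[22,-11,0],0],[[45,-22,0],0],[[45,-22,0],0]])

```text
t: 4.2
eef_pos: [675.5, -129.0, 171.3]
tcp_rot: [-3.141, -0.001, -2.681]
ft_force: [0.1, 0.6, 0.9]
opening: 1.002
grip_force: 0.0
```

```bash
python3 look.py a2
```

```text
ring [(0.73, [455.9, 0.0, 640.0, 337.0])]
ring_center []
offcut []
```

Emit:
jog_arm(motion=[[[22,-11,0],0],[[45,-22,0],0],[[45,-22,0],0]])

```text
t: 4.7
eef_pos: [646.2, -167.8, 170.7]
tcp_rot: [-3.142, -0.0, -2.679]
ft_force: [0.4, 0.5, 0.6]
opening: 1.0
grip_force: 0.0
```

```bash
python3 look.py a3;  python3 g.py 600 -86 170 3.61; python3 - <<'E'
import cv2,numpy as np
cv2.imwrite("pics/a.png",np.hstack([cv2.resize(cv2.imread(f"pics/a{i}.png")[0:340,380:],(265,347)) for i in(1,2,3)]))
E
```

```text
ring [(0.55, [2.7, 0.0, 76.6, 94.3])]
ring_center [(0.33, [2.5, 0.0, 77.4, 94.6])]
offcut []
t 4.9 pos [ 647.8 -165.8  170.7] rot [-3.141  0.    -2.677] q6 -2.39 F [-0.7  0.7 -0.5] op 0.998 gf 0.0
shift [ 6.9 92.7  0.7] turn -0.004
```

View pics/a.png

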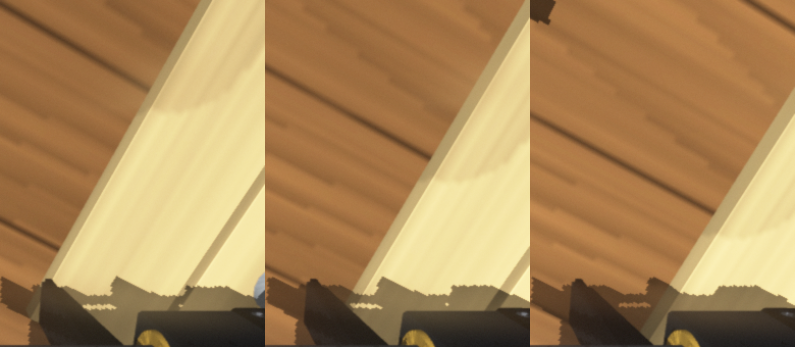

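Picture a1 shows the grey ring wall at the right border, pixels (626–640, 264–304). I'll move the camera closer to get more of it.

Emit:
jog_arm(motion=[[[-40,15,0],0],[[-80,30,0],0],[[-120,45,0],0],[[-120,45,0],0],[[-120,45,0],0]])

```text
t: 5.4
eef_pos: [734.7, -70.9, 169.9]
tcp_rot: [3.141, -0.001, -2.675]
ft_force: [0.4, -0.2, 0.4]
opening: 0.999
grip_force: 0.0
```

```bash
python3 look.py a4; python3 - <<'E'
import pickle
from h import *
w=pickle.load(open("a1.pkl","rb"))
for uv in[(627,285),(639,265),(639,304)]: print(onz(w,uv,28.5).round(1),onz(w,uv,42).round(1))
c=cv2.imread("pics/a4.png")[0:340,400:];cv2.imwrite("pics/a4c.png",cv2.resize(c,None,fx=1.7,fy=1.7,interpolation=cv2.INTER_CUBIC))
E
```

```text
ring [(0.8, [629.1, 232.4, 639.3, 269.6])]
ring_center [(0.8, [630.3, 240.8, 638.8, 270.4])]
offcut []
[639.2 152.2  28.5] [639.3 139.3  42. ]
[621.4 149.7  28.5] [622.4 136.9  42. ]
[648.  171.6  28.5] [647.7 157.8  42. ]
```

View pics/a4c.png

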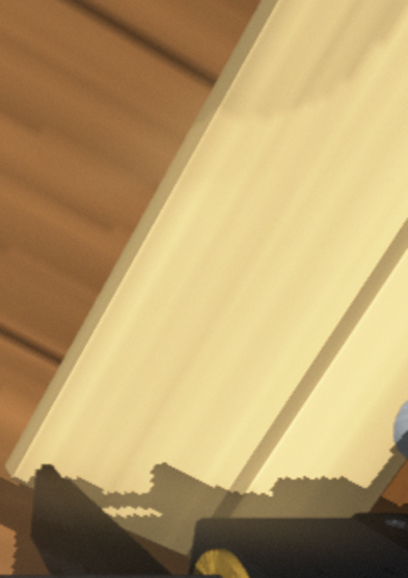

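The ring's left limb shows at about (632–640, 232–270). I'll fit its centre from the two masks and refine the rake and shelf poses from this wrist data.

```bash
python3 - <<'E'
import pickle
from h import *
from scipy.optimize import least_squares as LS
ims=[pickle.load(open(n+".pkl","rb")) for n in("a1","a4")]
L=[]
for w in ims:
    im=w["img"].astype(int);
    m=(im[:,:,0]>im[:,:,2]-12)&(im.sum(2)>200);m[:, :610]=0;m[310:]=0;m[:150]=0   # grey not yellow
    P=[(np.where(m[v])[0].min()-.5,v) for v in range(480) if m[v].sum()>0];print(P[::3]);L.append(P)
t=np.linspace(0,2*np.pi,181)
def hull(w,c,zb=28.5):
    X=np.vstack([np.c_[c[0]+20*np.cos(t),c[1]+20*np.sin(t),0*t+z] for z in(zb,zb+14)])
    return cv2.convexHull(proj(w,X).astype(np.float32))
def f(c):
    return np.array([cv2.pointPolygonTest(hull(w,c),(float(u),float(v)),True) for w,P in zip(ims,L) for u,v in P])
for c0 in[(636,170),(630,160),(645,175)]:
    r=LS(f,c0,loss='soft_l1',diff_step=1e-4);print(r.x.round(1),r.cost.round(2))
print(f(r.x).round(1)[::4])
o=np.array([578.6,107.1]);a=1.609;R=np.array([[np.cos(a),np.sin(a)],[-np.sin(a),np.cos(a)]]);print("shelf frame",R@(r.x-o))
# step line from a1, a4 : crop clicks (board front top edge)
E
```

```text
[(np.float64(638.5), 268), (np.float64(635.5), 271), (np.float64(633.5), 274), (np.float64(631.5), 277), (np.float64(630.5), 280), (np.float64(629.5), 283), (np.float64(629.5), 286), (np.float64(629.5), 289), (np.float64(629.5), 292), (np.float64(631.5), 295), (np.float64(632.5), 298), (np.float64(635.5), 301), (np.float64(630.5), 308)]
[(np.float64(638.5), 237), (np.float64(635.5), 240), (np.float64(634.5), 243), (np.float64(632.5), 246), (np.float64(632.5), 249), (np.float64(631.5), 252), (np.float64(631.5), 255), (np.float64(632.5), 258), (np.float64(632.5), 261), (np.float64(633.5), 264), (np.float64(636.5), 267), (np.float64(630.5), 307)]
[627.6 170.6] 104.16
[627.6 170.6] 104.16
[627.6 170.6] 104.16
[-0.  -0.3  0.2  0.1  0.2  0.5 -0.1  0.4  1.  -8.4 -0.3  0.1 -0.3 -0.3
 -0.1  0.4  0.   0.2]
shelf frame [ 61.59769546 -51.39400012]
```

Ring fitted at world (627.6, 170.6), which is 62 mm behind the edge and 51 mm right of the middle, within the stated limits. Next is the rake: I'll hover and measure it.

Emit:
jog_arm(motion=[[[27,-8,-2],0.149],[[54,-16,-5],0.298],[[81,-25,-7],0.447],[[108,-33,-10],0.596],[[135,-42,-12],0.745]])

```text
t: 6.1
eef_pos: [631.0, -172.2, 183.2]
tcp_rot: [-3.141, 0.001, 2.853]
ft_force: [0.6, -0.9, 0.6]
opening: 1.003
grip_force: 0.0
```

Emit:
jog_arm(motion=[[[14,-24,-2],0.149],[[28,-49,-5],0.298],[[43,-73,-7],0.447],[[57,-98,-10],0.596],[[71,-122,-12],0.745]])

```text
t: 6.6
eef_pos: [528.9, -269.7, 195.2]
tcp_rot: [3.141, 0.001, 2.108]
ft_force: [-0.2, 0.2, -0.3]
opening: 0.999
grip_force: 0.0
```

Emit:
jog_arm(motion=[[[-5,-23,-2],0.111],[[-10,-46,-4],0.222],[[-15,-68,-6],0.333],[[-15,-68,-6],0.333],[[-15,-68,-6],0.333]])

```text
t: 7.1
eef_pos: [479.6, -316.9, 201.0]
tcp_rot: [3.141, 0.0, 1.783]
ft_force: [-0.3, -0.9, -0.5]
opening: 1.0
grip_force: 0.0
```

```bash
python3 look.py b1;python3 g.py 481 -315 200 1.785
```

```text
ring []
ring_center []
offcut []
t 7.3 pos [ 480.4 -315.9  200.6] rot [3.142 0.    1.785] q6 -0.91 F [ 0.6 -0.1 -0.7] op 1.001 gf 0.0
shift [0.7 0.8 0.6] turn -0.0
```

View pics/b1.png

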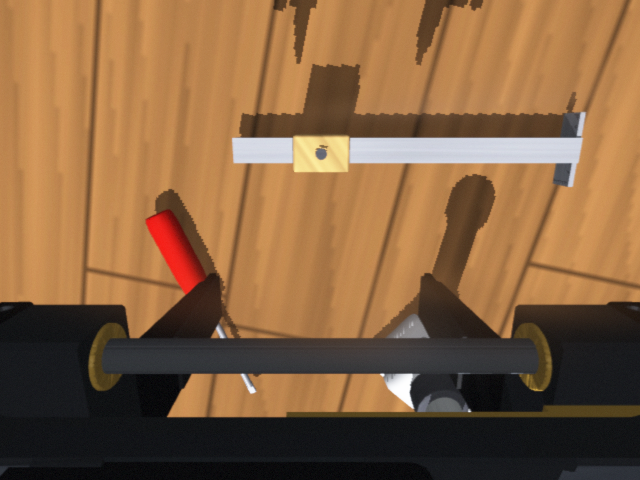

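The block top spans (293–349, 136–172), the heel end is at u=233, and the lip at u≈580. The foot sits near the right finger at (400,350), with its tube near (440,400), so I'll check clearance before descending.

```bash
python3 - <<'E'
import pickle
from h import *
from cell import *
from scipy.optimize import least_squares as LS
w=pickle.load(open("b1.pkl","rb"))
def T(x,y,yaw,P):
    P=np.array(P,float);c,s=np.cos(yaw),np.sin(yaw);return np.c_[x+c*P[:,0]-s*P[:,1],y+s*P[:,0]+c*P[:,1],P[:,2]]
rk=[((-20,13,70),(293,136)),((-20,-13,70),(293,172)),((20,13,70),(349,136)),((20,-13,70),(348.5,172)),((-72,10,24),(233,138)),((-72,-10,24),(233,163)),((212,10,24),(582,138)),((212,-10,24),(580,163))]
g=lambda v:(proj(w,T(*v,[i[0] for i in rk]))-[i[1] for i in rk]).ravel()
r=LS(g,[468,-256,.214],loss='soft_l1');print(r.x.round(3),g(r.x).reshape(-1,2).round(1).tolist())
p=read_camera("scene")
tb=onz(p,(123,227),210)[:2];print("tube",tb)
x,y,a=r.x;tx=np.array([-np.sin(a),np.cos(a)]);ty=np.array([np.cos(a),np.sin(a)])
print("tube rel grasp tool x,y",(tb-[x,y])@tx,(tb-[x,y])@ty)
E
python3 g.py 468 -256 200 1.785
```

```text
[ 4.67795e+02 -2.58272e+02  2.12000e-01] [[-0.6, -1.0], [0.1, 0.8], [1.0, -1.0], [0.7, 0.8], [-0.8, 0.1], [0.7, 0.1], [0.1, -0.0], [-2.4, -0.0]]
tube [ 615.50536492 -435.61686194]
tube rel grasp tool x,y -204.4501282741458 107.0969393972612
t 7.35 pos [ 480.4 -315.8  200.5] rot [-3.142 -0.     1.784] q6 -0.91 F [ 1.1 -0.  -0.6] op 1.002 gf 0.0
shift [61.1  0.6  0.5] turn -0.001
```

Emit:
jog_arm(motion=[[[30,0,0],0],[[59.5,0,20],0],[[59.5,0,65],0],[[59.5,0,105],0],[[59.5,0,135],0]])

```text
t: 7.85
eef_pos: [467.4, -257.3, 63.7]
tcp_rot: [-3.141, -0.001, 1.785]
ft_force: [0.2, -0.3, 0.6]
opening: 1.0
grip_force: 0.0
```

Emit:
jog_arm(motion=[[[0,0,10],0],[[0,0,13],0],[[0,0,13],0]])

```text
t: 8.15
eef_pos: [467.9, -258.3, 53.3]
tcp_rot: [3.141, 0.001, 1.783]
ft_force: [0.5, -0.2, 0.3]
opening: 1.0
grip_force: 0.0
```

```bash
python3 look.py c1;python3 g.py 467.8 -257.5 52 1.783
```

```text
ring []
ring_center []
offcut []
t 8.35 pos [ 467.9 -258.5   53.9] rot [3.140e+00 2.000e-03 1.783e+00] q6 -0.84 F [ 0.5 -0.2  0.1] op 0.998 gf 0.0
shift [1.1 0.1 1.9] turn -0.0
```

Emit:
jog_arm(motion=[[[1,0,1.5],0],[[1,0,1.5],0],[[1,0,1.5],0],[[1,0,1.5],0],[[1,0,1.5],0]], grip=1)

```text
t: 8.85
eef_pos: [467.3, -257.2, 51.1]
tcp_rot: [-3.142, 0.0, 1.783]
ft_force: [-0.0, -0.9, 0.0]
opening: 0.639
grip_force: 0.0
```

Emit:
jog_arm(motion=[[[0,0,0],0],[[0,0,0],0],[[0,0,0],0],[[0,0,0],0]])

```text
t: 9.25
eef_pos: [467.3, -257.2, 51.1]
tcp_rot: [3.142, 0.0, 1.783]
ft_force: [0.3, -0.0, 0.5]
opening: 0.415
grip_force: 30.0
```

```bash
python3 g.py 467.8 -257.5 52 1.783;python3 -c "
from cell import *;s=state();print(s['moment'],s['tau'])"
```

```text
t 9.25 pos [ 467.3 -257.2   51.1] rot [3.142 0.    1.783] q6 -0.84 F [ 0.3 -0.   0.5] op 0.415 gf 30.0
shift [-0.4  0.4 -0.9] turn -0.0
[ 0.00858752 -0.16627022 -0.04223601] [-4.36931744e-02 -5.81408608e+01 -1.34980166e+01 -8.06098105e-04
  1.30064115e-01  8.77542305e-03]
```

Emit:
jog_arm(motion=[[[0,0,-30],0],[[0,0,-74],0],[[10,32,-74],-0.12],[[20,63,-74],-0.25],[[30,95,-74],-0.38]])

```text
t: 9.75
eef_pos: [554.5, -207.3, 125.4]
tcp_rot: [-3.141, 0.0, 2.167]
ft_force: [-0.1, -0.3, -3.2]
opening: 0.416
grip_force: 30.0
```

Emit:
jog_arm(motion=[[[-2,20,0],-0.14],[[-4,40,0],-0.28],[[-6,60,0],-0.42],[[-8,80,0],-0.56],[[-9,98,0],-0.7]])

```text
t: 10.25
eef_pos: [640.7, -160.1, 124.6]
tcp_rot: [-3.142, -0.001, 2.869]
ft_force: [-0.2, -0.2, -2.6]
opening: 0.423
grip_force: 30.0
```

Emit:
jog_arm(motion=[[[0,0,0],-0.12],[[0,0,7],-0.22],[[0,0,14],-0.317],[[0,0,20],-0.317],[[0,0,20],-0.317]])

```text
t: 10.75
eef_pos: [639.6, -160.6, 104.0]
tcp_rot: [3.141, -0.002, -3.106]
ft_force: [0.5, 0.6, -2.2]
opening: 0.421
grip_force: 30.0
```

```bash
python3 g.py 640.3 -160.7 105 3.180; python3 look.py d1; python3 - <<'E'
from cell import *
from h import *
s=read_camera("side");p=read_camera("scene")
a=cv2.resize(p["img"][175:325,215:415],(600,450),interpolation=cv2.INTER_CUBIC)
cv2.imwrite("pics/d.png",np.vstack([cv2.resize(p["img"][200:340,220:400],(450,350),interpolation=cv2.INTER_CUBIC),cv2.resize(cv2.imread("pics/d1.png"),(333,250))[:,:] if 0 else cv2.copyMakeBorder(cv2.resize(cv2.imread("pics/d1.png"),(333,250)),0,0,0,117,0)]))
E
```

```text
t 10.75 pos [ 639.6 -160.6  104. ] rot [ 3.141e+00 -2.000e-03 -3.106e+00] q6 -1.95 F [ 0.5  0.6 -2.2] op 0.421 gf 30.0
shift [-0.7 -0.2 -1. ] turn -0.003
ring []
ring_center [(0.6, [169.3, 258.9, 640.0, 376.0])]
offcut [(0.57, [544.5, 0.9, 638.3, 403.6])]
```

View pics/d.png

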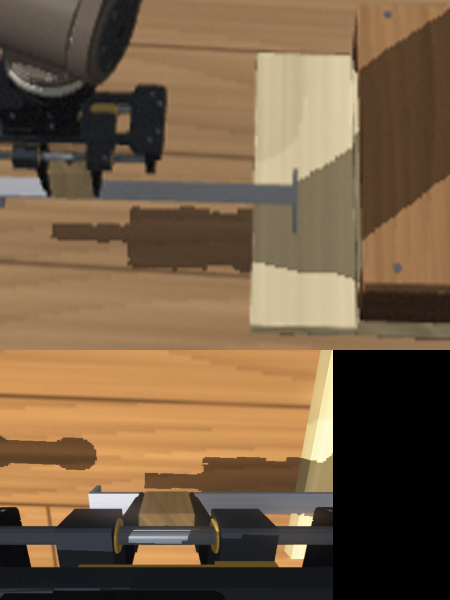

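Scene crop: the rake is level in the gripper, with the lip over the ledge and square to the shelf. First I'll feel the board's height just inside the front edge, ahead of the ring.

Emit:
jog_arm(motion=[[[-0.5,20,0],0],[[-0.5,50,0],0],[[-0.5,75,0],0],[[-0.5,75,8],0],[[-0.5,75,16],0]])

```text
t: 11.55
eef_pos: [638.0, -84.9, 89.1]
tcp_rot: [-3.141, 0.001, -3.102]
ft_force: [0.8, 0.2, -2.8]
opening: 0.421
grip_force: 30.0
```

Emit:
jog_arm(motion=[[[0,0,2],0],[[0,0,2],0]])

```text
t: 11.75
eef_pos: [637.6, -86.4, 86.4]
tcp_rot: [3.141, -0.001, -3.104]
ft_force: [0.0, 0.3, -3.1]
opening: 0.419
grip_force: 30.0
```

Emit:
jog_arm(motion=[[[0,0,1],0],[[0,0,1],0]])

```text
t: 11.95
eef_pos: [637.9, -86.3, 86.2]
tcp_rot: [-3.141, 0.0, -3.104]
ft_force: [0.7, -0.7, -3.1]
opening: 0.415
grip_force: 30.0
```

Emit:
jog_arm(motion=[[[0,0,1],0],[[0,0,1],0]])

```text
t: 12.15
eef_pos: [637.8, -85.9, 85.1]
tcp_rot: [-3.141, 0.0, -3.104]
ft_force: [-0.1, -0.9, -2.1]
opening: 0.421
grip_force: 30.0
```

Emit:
jog_arm(motion=[[[0,0,1],0],[[0,0,1],0]])

```text
t: 12.35
eef_pos: [637.8, -85.7, 84.1]
tcp_rot: [-3.142, -0.0, -3.103]
ft_force: [0.1, -0.0, -2.9]
opening: 0.422
grip_force: 30.0
```

Emit:
jog_arm(motion=[[[0,0,1],0],[[0,0,1],0]])

```text
t: 12.55
eef_pos: [637.8, -85.7, 83.0]
tcp_rot: [-3.142, -0.0, -3.103]
ft_force: [-0.3, 0.1, -2.2]
opening: 0.421
grip_force: 30.0
```

Emit:
jog_arm(motion=[[[0,0,1],0],[[0,0,1],0]])

```text
t: 12.75
eef_pos: [637.8, -85.7, 82.0]
tcp_rot: [-3.142, -0.0, -3.103]
ft_force: [0.3, 0.4, -2.2]
opening: 0.417
grip_force: 30.0
```

Emit:
jog_arm(motion=[[[0,0,1],0],[[0,0,1],0]])

```text
t: 12.95
eef_pos: [637.8, -85.7, 81.0]
tcp_rot: [-3.142, -0.0, -3.103]
ft_force: [0.2, -0.3, -2.5]
opening: 0.422
grip_force: 30.0
```

Emit:
jog_arm(motion=[[[0,0,1],0],[[0,0,1],0]])

```text
t: 13.15
eef_pos: [637.8, -85.7, 80.0]
tcp_rot: [-3.142, -0.0, -3.103]
ft_force: [-0.3, 0.4, -3.0]
opening: 0.42
grip_force: 30.0
```

Emit:
jog_arm(motion=[[[0,0,0.7],0],[[0,0,0.7],0]])

```text
t: 13.35
eef_pos: [637.8, -85.7, 79.3]
tcp_rot: [-3.142, -0.0, -3.103]
ft_force: [-0.3, 0.4, -2.5]
opening: 0.416
grip_force: 30.0
```

Emit:
jog_arm(motion=[[[0,0,0.7],0],[[0,0,0.7],0]])

```text
t: 13.55
eef_pos: [637.9, -85.8, 79.0]
tcp_rot: [3.142, 0.0, -3.104]
ft_force: [-0.8, -1.4, 0.3]
opening: 0.419
grip_force: 30.0
```

Emit:
jog_arm(motion=[[[0,0,-13],0],[[0,0,-25.5],0],[[0,0,-25.5],0]])

```text
t: 13.85
eef_pos: [638.8, -85.9, 106.7]
tcp_rot: [-3.14, 0.004, -3.103]
ft_force: [0.5, 0.0, -2.4]
opening: 0.424
grip_force: 30.0
```

```bash
python3 - <<'E'
from cell import *
from h import *
q=read_camera("side");r=cut_out("offcut",q)[0];print(r["p"],r["box"])
a=1.609;R=np.array([[np.cos(a),np.sin(a)],[-np.sin(a),np.cos(a)]])
b=r["box"]
for uv,z in[((b[0],b[3]),28),((b[2],b[3]),28),((b[0],b[1]),50),((b[2],b[1]),50)]:print(R@(onz(q,uv,z)[:2]-[578.6,107.1]))
E
python3 g.py 634.8 -5.8 104.1 3.18
```

```text
0.64 [304.7, 322.3, 322.3, 335.8]
[181.65929558 -30.77453868]
[190.73477194   9.79227442]
[159.7827667  -25.97762639]
[168.9423142   14.75342523]
t 13.95 pos [638.  -85.7 104.9] rot [-3.141e+00  1.000e-03 -3.103e+00] q6 -1.85 F [-0.2  0.4 -2.8] op 0.424 gf 30.0
shift [ 0.1 80.   0.8] turn -0.0
```

The board top is at z≈28.0, which agrees with the fit, and the offcut lies about 155 mm or more deep. Reaching over the ring now.

Emit:
jog_arm(motion=[[[0,15,0.5],0],[[0,32,0.5],0],[[0,49,0.5],0],[[0,66,0.5],0],[[0,80,0.5],0]])

```text
t: 14.45
eef_pos: [634.6, -3.6, 103.6]
tcp_rot: [3.142, -0.0, -3.102]
ft_force: [0.2, -0.1, -3.1]
opening: 0.42
grip_force: 30.0
```

Emit:
jog_arm(motion=[[[0,0,0],0],[[0,0,8],0],[[0,0,17],0],[[0,0,22],0],[[0,0,22],0]])

```text
t: 14.95
eef_pos: [634.3, -6.3, 80.4]
tcp_rot: [3.141, -0.002, -3.104]
ft_force: [-0.7, -0.0, -3.3]
opening: 0.42
grip_force: 30.0
```

Emit:
jog_arm(motion=[[[0,0,1.5],0],[[0,0,1.5],0],[[0,0,1.5],0]])

```text
t: 15.25
eef_pos: [634.9, -5.9, 80.4]
tcp_rot: [-3.141, 0.0, -3.104]
ft_force: [-0.1, -0.7, -3.3]
opening: 0.421
grip_force: 30.0
```

Emit:
jog_arm(motion=[[[0,0,1],0],[[0,0,1],0]])

```text
t: 15.45
eef_pos: [634.8, -5.8, 79.3]
tcp_rot: [-3.141, 0.0, -3.103]
ft_force: [-0.4, 0.4, -3.8]
opening: 0.418
grip_force: 30.0
```

Emit:
jog_arm(motion=[[[0,0,0.6],0],[[0,0,0.6],0]])

```text
t: 15.65
eef_pos: [634.9, -5.8, 79.0]
tcp_rot: [3.142, 0.0, -3.104]
ft_force: [-0.6, -0.7, 1.2]
opening: 0.418
grip_force: 30.0
```

Lip is down behind the ring with about 3.5 N on the board. Drawing forwards.

Emit:
jog_arm(motion=[[[0,-4,0],0],[[0,-10,0],0],[[0,-16,0],0],[[0,-22,0],0],[[0,-28,0],0]])

```text
t: 16.15
eef_pos: [635.9, -34.3, 78.7]
tcp_rot: [3.141, 0.0, -3.104]
ft_force: [-0.9, 3.5, 3.5]
opening: 0.423
grip_force: 30.0
```

```bash
python3 g.py 634.9 -5.8 79 3.18
```

```text
t 16.15 pos [635.9 -34.3  78.7] rot [ 3.141  0.    -3.104] q6 -1.77 F [-0.9  3.5  3.5] op 0.423 gf 30.0
shift [-0.1 28.5 -0.2] turn -0.001
```

Emit:
jog_arm(motion=[[[0,-6,-0.2],0],[[0,-12,-0.2],0],[[0,-18,-0.2],0],[[0,-24,-0.2],0],[[0,-30,-0.2],0]])

```text
t: 16.65
eef_pos: [637.0, -64.2, 78.8]
tcp_rot: [-3.142, -0.0, -3.103]
ft_force: [-0.2, 3.2, 2.8]
opening: 0.419
grip_force: 30.0
```

Emit:
jog_arm(motion=[[[0,-6,0],0],[[0,-12,0],0],[[0,-18,0],0],[[0,-23,0],0],[[0,-28,0],0]])

```text
t: 17.15
eef_pos: [638.0, -92.1, 78.8]
tcp_rot: [-3.142, -0.0, -3.103]
ft_force: [0.6, 3.5, 2.8]
opening: 0.42
grip_force: 30.0
```

```bash
python3 look.py e1; python3 - <<'E'
from cell import *
from h import *
p=read_camera("scene")
r=cut_out("ring",p);print([(x["p"],x["box"]) for x in r[:2]])
import pickle;pickle.dump(p,open("es.pkl","wb"))
E
```

```text
ring [(0.56, [619.2, 244.8, 640.0, 272.6])]
ring_center [(0.76, [622.3, 249.5, 640.0, 274.9]), (0.4, [169.2, 256.1, 640.0, 336.2])]
offcut [(0.59, [481.0, 0.0, 640.0, 419.7]), (0.27, [171.1, 262.9, 640.0, 374.7])]
[(0.42, [348.9, 289.1, 362.0, 297.1])]
```

Emit:
jog_arm(motion=[[[0,-3,0],0],[[0,-6,0],0],[[0,-6,0],0]])

```text
t: 17.75
eef_pos: [638.2, -97.8, 78.7]
tcp_rot: [3.141, -0.0, -3.103]
ft_force: [-0.5, 0.6, 3.3]
opening: 0.419
grip_force: 30.0
```

Emit:
jog_arm(motion=[[[0,-3,0],0],[[0,-3,0],0]])

```text
t: 17.95
eef_pos: [638.4, -100.9, 78.8]
tcp_rot: [-3.142, -0.0, -3.103]
ft_force: [0.1, 1.1, 3.9]
opening: 0.422
grip_force: 30.0
```

Emit:
jog_arm(motion=[[[0,-2,0],0],[[0,-2,0],0]])

```text
t: 18.15
eef_pos: [638.3, -103.2, 78.4]
tcp_rot: [-3.141, -0.0, -3.103]
ft_force: [1.1, -0.0, -3.5]
opening: 0.418
grip_force: 30.0
```

The lip has just come off the board edge. From the pictures the drop looks like about 8–12 mm, so I'll lower 5 mm and then feel for the ledge.

Emit:
jog_arm(motion=[[[0,-1,1],0],[[0,-1,2.5],0],[[0,-1,4],0],[[0,-1,5],0],[[0,-1,5],0]])

```text
t: 18.65
eef_pos: [638.4, -103.7, 73.5]
tcp_rot: [-3.142, -0.0, -3.103]
ft_force: [-0.2, -0.2, -3.1]
opening: 0.415
grip_force: 30.0
```

Emit:
jog_arm(motion=[[[0,0,1],0],[[0,0,1],0]])

```text
t: 18.85
eef_pos: [638.5, -103.7, 72.7]
tcp_rot: [-3.141, -0.0, -3.103]
ft_force: [-0.2, 0.1, -3.1]
opening: 0.419
grip_force: 30.0
```

Emit:
jog_arm(motion=[[[0,0,0.8],0],[[0,0,0.8],0]])

```text
t: 19.05
eef_pos: [638.5, -103.7, 71.9]
tcp_rot: [-3.142, -0.0, -3.103]
ft_force: [1.1, -0.0, -2.1]
opening: 0.421
grip_force: 30.0
```

Emit:
jog_arm(motion=[[[0,0,0.8],0],[[0,0,0.8],0]])

```text
t: 19.25
eef_pos: [638.5, -103.7, 71.1]
tcp_rot: [-3.142, -0.0, -3.103]
ft_force: [0.7, 0.2, -1.8]
opening: 0.42
grip_force: 30.0
```

Emit:
jog_arm(motion=[[[0,0,0.8],0],[[0,0,0.8],0]])

```text
t: 19.45
eef_pos: [638.5, -103.7, 70.3]
tcp_rot: [-3.142, -0.0, -3.103]
ft_force: [0.5, 0.7, -2.4]
opening: 0.419
grip_force: 30.0
```

Emit:
jog_arm(motion=[[[0,0,0.8],0],[[0,0,0.8],0]])

```text
t: 19.65
eef_pos: [638.5, -103.7, 69.5]
tcp_rot: [-3.142, -0.0, -3.103]
ft_force: [0.4, -0.7, -2.5]
opening: 0.413
grip_force: 30.0
```

Emit:
jog_arm(motion=[[[0,0,0.6],0],[[0,0,0.6],0]])

```text
t: 19.85
eef_pos: [638.5, -103.7, 68.9]
tcp_rot: [-3.142, -0.0, -3.103]
ft_force: [-0.8, -0.1, -2.9]
opening: 0.417
grip_force: 30.0
```

Emit:
jog_arm(motion=[[[0,0,0.6],0],[[0,0,0.6],0]])

```text
t: 20.05
eef_pos: [638.6, -103.8, 68.6]
tcp_rot: [-3.142, 0.0, -3.104]
ft_force: [-0.9, -1.3, -0.2]
opening: 0.419
grip_force: 30.0
```

Emit:
jog_arm(motion=[[[0,0,0.6],0],[[0,0,0.6],0]])

```text
t: 20.25
eef_pos: [638.7, -103.8, 68.2]
tcp_rot: [3.142, 0.001, -3.104]
ft_force: [-0.9, -1.1, 3.9]
opening: 0.416
grip_force: 30.0
```

Emit:
jog_arm(motion=[[[0,-5,-0.3],0],[[0,-11,-0.3],0],[[0,-17,-0.3],0],[[0,-23,-0.3],0],[[0,-28,-0.3],0]])

```text
t: 20.75
eef_pos: [639.6, -132.3, 68.2]
tcp_rot: [3.141, 0.0, -3.104]
ft_force: [0.2, 3.3, 3.6]
opening: 0.417
grip_force: 30.0
```

Emit:
jog_arm(motion=[[[0,-2,0],0],[[0,-4,0],0],[[0,-4,0],0]])

```text
t: 21.05
eef_pos: [639.8, -136.1, 68.2]
tcp_rot: [-3.141, 0.0, -3.104]
ft_force: [0.6, -0.7, 4.4]
opening: 0.42
grip_force: 30.0
```

```bash
python3 look.py f1; python3 - <<'E'
from cell import *
from h import *
p=read_camera("scene")
r=cut_out("ring",p);print([(x["p"],x["box"]) for x in r[:3]])
b=proj(p,[[630+1.9,109.1-54,25]]);print("expected ring px",b)
w=cv2.imread("pics/f1.png")
cv2.imwrite("pics/f.png",np.hstack([cv2.resize(p["img"][240:330,310:400],(400,400),interpolation=cv2.INTER_CUBIC),cv2.resize(w[:400,340:],(400,400)[::1])[:, :400]]))
E
```

```text
ring [(0.62, [632.3, 257.4, 640.0, 273.3])]
ring_center [(0.52, [633.8, 261.9, 640.0, 273.8])]
offcut []
[(0.62, [331.8, 281.8, 347.5, 298.1])]
expected ring px [[339.22910944 288.55428076]]
```

View pics/f.png

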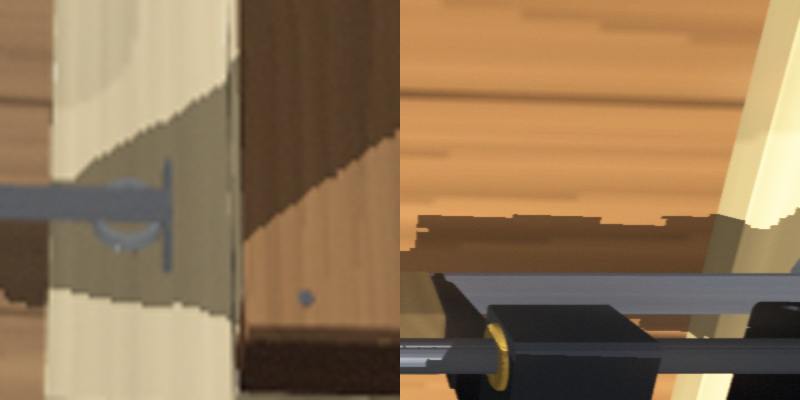

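The scene crop shows the ring flat on the ledge in front of the lip, about 58 mm ahead of the shelf edge. The detector box centre, (339.6, 290), agrees with the expected position. I'll ease the lip off, lift, and carry the rake back.

Emit:
jog_arm(motion=[[[0,2.5,0],0],[[0,2.5,-8],0],[[0,2.5,-22],0],[[0,2.5,-42],0],[[0,2.5,-62],0]])

```text
t: 21.85
eef_pos: [639.5, -133.3, 131.4]
tcp_rot: [-3.141, -0.0, -3.103]
ft_force: [0.4, -0.2, -2.8]
opening: 0.419
grip_force: 30.0
```

Emit:
jog_arm(motion=[[[14,-12,0],0.14],[[28,-24,0],0.28],[[42,-36,0],0.42],[[57,-48,0],0.56],[[71,-60,0],0.7]])

```text
t: 22.35
eef_pos: [570.3, -196.4, 131.0]
tcp_rot: [-3.141, 0.001, 2.475]
ft_force: [-0.3, 0.4, -3.0]
opening: 0.42
grip_force: 30.0
```

Emit:
jog_arm(motion=[[[9,-22,0],0.14],[[18,-45,0],0.28],[[27,-67,0],0.42],[[36,-90,0],0.56],[[44,-112,0],0.696]])

```text
t: 22.85
eef_pos: [466.5, -257.7, 130.9]
tcp_rot: [3.142, 0.001, 1.779]
ft_force: [0.4, 0.0, -3.0]
opening: 0.421
grip_force: 30.0
```

Emit:
jog_arm(motion=[[[0,0,20],0],[[0,0,40],0],[[0,0,60],0],[[0,0,68],0],[[0,0,68],0]])

```text
t: 23.35
eef_pos: [467.3, -257.1, 61.8]
tcp_rot: [-3.141, -0.001, 1.784]
ft_force: [-0.5, 0.2, -2.7]
opening: 0.416
grip_force: 30.0
```

```bash
python3 g.py 467.3 -257.2 51.1 1.783; python3 - <<'E'
from cell import *
p=read_camera("scene");print([(o,[(x["p"],x["box"]) for x in cut_out(o,p)[:1]]) for o in("ring","rake","foot")])
E
```

```text
t 23.35 pos [ 467.3 -257.1   61.8] rot [-3.141e+00 -1.000e-03  1.784e+00] q6 -0.84 F [-0.5  0.2 -2.7] op 0.416 gf 30.0
shift [-0.1  0.  10.7] turn 0.001
[('ring', [(0.61, [329.9, 278.2, 347.3, 297.2])]), ('rake', [(0.68, [212.9, 232.1, 239.0, 300.7])]), ('foot', [(0.63, [402.8, 187.6, 441.6, 235.3])])]
```

Emit:
jog_arm(motion=[[[0,0,5],0],[[0,0,9],0],[[0,0,9],0],[[0,0,9],0]])

```text
t: 23.95
eef_pos: [467.4, -257.2, 53.0]
tcp_rot: [-3.141, -0.0, 1.784]
ft_force: [-0.3, -0.1, -2.8]
opening: 0.419
grip_force: 30.0
```

Emit:
jog_arm(motion=[[[0,0,0.8],0],[[0,0,0.8],0]])

```text
t: 24.15
eef_pos: [467.4, -257.2, 52.3]
tcp_rot: [-3.142, 0.0, 1.784]
ft_force: [-0.5, -0.4, -2.9]
opening: 0.42
grip_force: 30.0
```

Emit:
jog_arm(motion=[[[0,0,0.7],0],[[0,0,0.7],0]])

```text
t: 24.35
eef_pos: [467.4, -257.2, 51.6]
tcp_rot: [-3.142, 0.0, 1.784]
ft_force: [-0.8, 0.2, -2.3]
opening: 0.423
grip_force: 30.0
```

Emit:
jog_arm(motion=[[[0,0,0.5],0],[[0,0,0.5],0]])

```text
t: 24.55
eef_pos: [467.5, -257.2, 51.1]
tcp_rot: [3.142, 0.0, 1.784]
ft_force: [0.3, 0.0, -2.4]
opening: 0.422
grip_force: 30.0
```

Emit:
jog_arm(motion=[[[0,0,0.4],0],[[0,0,0.4],0]])

```text
t: 24.75
eef_pos: [467.5, -257.2, 51.1]
tcp_rot: [3.141, 0.0, 1.784]
ft_force: [-1.4, 1.0, 4.5]
opening: 0.42
grip_force: 30.0
```

Standing on the bench, so I'll release.

Emit:
jog_arm(motion=[[[0,0,-0.4],0],[[0,0,-0.4],0],[[0,0,-0.4],0],[[0,0,-0.4],0],[[0,0,-0.4],0]], grip=0)

```text
t: 25.25
eef_pos: [467.5, -257.2, 51.1]
tcp_rot: [3.142, 0.0, 1.784]
ft_force: [0.4, -0.7, 0.2]
opening: 0.784
grip_force: 0.0
```

Emit:
jog_arm(motion=[[[0,0,0],0],[[0,0,0],0],[[0,0,0],0],[[0,0,0],0],[[0,0,0],0]])

```text
t: 25.75
eef_pos: [467.5, -257.2, 51.2]
tcp_rot: [3.142, 0.0, 1.784]
ft_force: [1.1, 1.1, -2.0]
opening: 0.994
grip_force: 0.0
```

Emit:
jog_arm(motion=[[[0,0,-10],0],[[0,0,-30],0],[[0,0,-70],0],[[0,0,-110],0],[[0,0,-150],0]])

```text
t: 26.25
eef_pos: [467.2, -257.0, 203.5]
tcp_rot: [3.141, 0.0, 1.784]
ft_force: [0.4, -0.4, -1.0]
opening: 1.005
grip_force: 0.0
```

Emit:
jog_arm(motion=[[[-20,0,0],0],[[-50,0,0],0],[[-50,0,0],0],[[-50,0,0],0]])

```text
t: 26.65
eef_pos: [477.7, -306.0, 201.4]
tcp_rot: [-3.141, -0.0, 1.783]
ft_force: [-0.2, -0.6, -0.2]
opening: 1.0
grip_force: 0.0
```

```bash
python3 look.py z1; python3 g.py 467 -257 200 1.783; python3 - <<'E'
from cell import *
from h import *
p=read_camera("scene");w=read_camera("wrist")
print([(o,[(round(x["p"],2),x["box"]) for x in cut_out(o,p)[:1]]) for o in("ring","rake","tub","tin","spray")],cut_out("rake",w)[0]["box"])
a=cut_out("ring",p)[0]["box"];c=onz(p,((a[0]+a[2])/2,(a[1]+a[3])/2),24.6);R=np.array([[-.0382,.9993],[-.9993,-.0382]]);print(R@(c[:2]-[578.6,107.1]))
E
```

```text
ring []
ring_center []
offcut []
t 26.85 pos [ 477.8 -305.3  201.2] rot [-3.141 -0.     1.784] q6 -0.9 F [0.4 0.3 0.1] op 0.998 gf 0.0
shift [49.5 -0.4  1.2] turn 0.001
[('ring', [(0.69, [330.9, 282.5, 349.2, 296.9])]), ('rake', [(0.62, [213.0, 209.8, 236.3, 302.2])]), ('tub', [(0.58, [400.8, 185.6, 441.1, 234.3])]), ('tin', [(0.9, [407.5, 262.3, 441.6, 305.9])]), ('spray', [(0.68, [416.5, 211.8, 443.3, 264.1])])] [232.8, 126.4, 584.7, 201.2]
[-51.97742856 -54.21831609]
```

```bash
python3 -c "
from cell import *;print(job_done())"
```

```text
the job is handed in; nothing more can be done
None
```

The ring was drawn down the step and lies on the front ledge about 52 mm clear of the shelf edge (centre). The rake is standing back on the bench where it started, released, and the job was handed in with about 27 s used.

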